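# Find and lower the high corner of a levelling stage

### The job

One of the three corners of this levelling stage stands a few millimetres high. Take the touch probe from its blue stand, feel the plate gently with its red tip at the black mark beside each thumbscrew to find out which corner is high and by how much, put the probe back upright and fully home in its stand, and screw that one thumbscrew down (clockwise) until the plate is level, leaving the other two screws as they are. The gripper itself must not press on the plate, and the things standing around stay where they are.

Things in the scene. Friction and masses are not known exactly. Their poses are not given: they have to be found in the camera images.
- stage (a point): Levelling stage: dark fixed base 180 x 220 x 20 mm; above it a loose aluminium plate 170 (x) x 210 (y) x 8 mm lies on collars of three thumbscrews that pass up through it. Point fixed to the base: centre of the plate's top face when level, 50 mm above the bench, z up. Does not show the plate's tilt. In this frame (mm) screws: a (-60, 80), b (-60, -80), c (60, 0); a and b are nearest the robot.
- knob_a (a point): Thumbscrew a: black knurled head 28 mm across, 20 mm high, 10 mm clear of the plate. Point fixed to the base: the head's centre when set right, 70 mm above the bench. One screw, different each time, stands 2 to 4 mm high, the others right to 0.2 mm. A full turn clockwise from above sinks the screw, its head and its corner of the plate 8 mm (1 rad: 1.27 mm).
- knob_b (a point): Thumbscrew b, like a. Any of the three turns with about 0.1 N m, has no play, stays where it is left, and has at least 4 rad clockwise and 2 rad back from its start.
- knob_c (a point): Thumbscrew c, like a. The head of the high screw, whichever it is, stands that much above its point.
- spot_a (a point): Black round mark 12 mm across on the plate's top face, 30 mm inboard of thumbscrew a; in the stage frame (mm) at (-46.6, 53.2). Point fixed to the base: the mark's place with the plate level, 50 mm above the bench; the real face is up to 4 mm higher. Free to touch from above.
- spot_b (a point): The same for thumbscrew b; in the stage frame (mm) at (-46.6, -53.2).
- spot_c (a point): The same for thumbscrew c; in the stage frame (mm) at (30, 0).
- probe_grip (a point): Touch probe, upright in its stand, about 0.15 kg. Point: middle of its orange round handle, 22 mm across, 52 mm long. Below it on the axis: a steel flange 30 mm across, underside 32 mm below the point, resting on the stand; a stem 9 mm across; a sprung tip, red ball 8 mm across, lowest 87 mm below the point. The tip yields from 2.5 N, 0.3 N per mm for 10 mm, then is hard.
- stand_mouth (a point): Centre of the hole in the top face of the blue probe stand, a fixed block 70 x 70 x 75 mm high; the hole is vertical, 16 mm across, slightly chamfered, right through. The probe's stem hangs in it, its flange lies on the top face.
- rack_mid (a point): Blue rack of capped tubes, 70 x 110 mm, 65 mm high, loose; point on its axis 30 mm up. Leave alone.
- bottle_mid (a point): Amber bottle, 60 mm across, 140 mm high, loose; point on its axis half-way up. Leave alone.
- dishes_mid (a point): Stack of three flat culture dishes, 90 mm across, 45 mm high, loose; point on its axis half-way up. Leave alone.
There are look-alikes about, which are no part of the job. Of the things like the part that bears probe_grip, leave any that is turquoise; of the rest the smaller one is meant.

How it is judged:
By the outcome, as a careful person would: the job done as asked, in the order asked, and still so for the second after the job is handed in, with the robot touching nothing.
It also fails if it takes over 72 s, if anything falls off the work surface, if the arm or the gripper's body presses on something with over 40 N, if the wrist force passes 120 N, or if a joint passes its speed limit or range.

### The arm

A 6-joint arm with a two-finger parallel gripper is mounted at the origin on the work surface. World frame = base frame: x ahead of the robot, y to its left, z up, the work surface at z = 0. Lengths are in mm, angles in rad, forces in N, time in s.
With the tool pointing down it reaches from about 400 to 925 mm from the base axis. Payload 12.5 kg.
Tool frame: the origin (TCP) lies midway between the tips of the shut fingers; the grasp point (between the pads) lies 19 mm behind it; z points along the fingers, y is the line along which they close (so a half turn about z gives the same grasp; the last joint's range is limited). The gripper opens to 95 mm and grips with 3 to 60 N. Pads are 20 mm wide; open, the fingers measure 119 mm over their backs; the gripper's body (75 mm by 180 mm) begins 59 mm behind the grasp point.
Start: joints at [-1.288, 0.491, 1.559, -0, 1.092, -0.106], TCP at [236.948, -578.362, 214.661] pointing down, gripper open.
Joint ranges: [-3.1, 3.1], [-0.84, 2.19], [0.05, 2.79], [-1.13, 4.28], [0.06, 2.93], [-2.69, 2.69]. Speed limits (rad/s): [2.22, 2.22, 2.79, 3.14, 3.14, 3.14].

### API

Orientations are given as [roll, pitch, yaw] about the fixed x, y, z axes, in that order (R = Rz(yaw) Ry(pitch) Rx(roll)).
In Python, from cell import env gives the robot as it stands.
- The arm moves only by the tool arm_command, never from a script. Its argument "targets" is a list of rows, each a list of 5 numbers: the shift along the tool's x, y, z in mm, then the turn about the tool's z in degrees, then the opening, from 0 (shut) to 1 (fully open). In form: [[tx, ty, tz, roll, fingers], ...]. A call has 1 to 5 rows; each row is the pose to reach, as a shift and turn from the pose commanded when the call began, along the tool's axes at that moment; what a row does not reach only later rows make up. A row lasts 1/10 s, in which the tool goes at most 50 mm and 8.59 degrees, less where a joint would pass 70% of its speed; a pose out of reach is approached as far as the arm can. A call with a gripper value outside its range is refused whole. The fingers move at their own pace and stop on an object; the grip force is fixed at half the most. Time passes only in rows, so rows that repeat a pose let the fingers close. It gives the time, the measured TCP pose, the force, the opening and the grip force at its end, in the units of the state.
- env.state(): the state, without advancing time (a new reading comes with each control period).
- env.read_camera(name): name is "side" or "top"; returns a dict with "frame" (384x512x3 uint8, red, green, blue), "vertical_fov" (degrees; the focal length in pixels is half the picture's height over the tangent of half this angle, whatever the lens; pixels are square), "cx", "cy" (the principal point, pixels), "world_from_camera" (4x4, takes a point from camera to world coordinates). Camera axes: x right, y down, z forward; pixel columns grow to the right and rows downward; lengths in mm; the calibration is good to about 2 mm. A picture is of the moment at which its call begins. There is no depth.
- env.job_done(): hands the job in; it is judged then, once.
The state is a dict: "t": time; "joints": joint angles; "qvel": joint speeds; "tau": joint torques, N m; "eef_pos": TCP position; "tcp_rot": TCP orientation; "ft_force": force on the tool from outside, world axes, zero at the start; "moment": the same for the moment, N m; "opening": opening from 0.0 (shut) to 1.0 (fully open); "grip_force": force on a finger pad.
Only numpy, scipy, OpenCV 4.12 (cv2) and the standard library are available. Lean on these libraries where they do the work, as an engineer would, in place of code of your own. Each camera call takes 0.05 s, during which the arm holds its last target. There are 200 camera calls.

## Working session

There is one attempt and no reset: what is moved stays moved. The work goes in short steps, Python scripts to look and compute and a tool call to move; the robot and the scene stay as the last step left them, time stands still between calls to the robot, and variables do not carry over. Pictures are saved under pics/ and viewed, at most 12 in all, crops included, and the job is handed in when it is done.

Besides the shell and the picture viewer there is one more tool, called after "Call:" as name(argument=value, ...), one argument or row to a line, values as JSON. arm_command: Moves the arm, as the interface text tells. Its arguments: {"type":"object","properties":{"targets":{"type":"array","items":{"type":"array","items":{"type":"number"}}}},"required":["targets"]}

```bash
ls; mkdir -p pics
cat > h.py <<'E'
import numpy as np, cv2
from cell import env
def cam(n):
    c=env.read_camera(n); f=c["frame"]; h=f.shape[0]
    c["f"]=h/2/np.tan(np.radians(c["vertical_fov"])/2); c["T"]=np.array(c["world_from_camera"]); return c
def ray(c,u,v):
    d=np.array([(u-c["cx"])/c["f"],(v-c["cy"])/c["f"],1.]); return c["T"][:3,3],c["T"][:3,:3]@d
def onz(c,u,v,z):
    o,d=ray(c,u,v); return o+d*(z-o[2])/d[2]
def proj(c,p):
    q=np.linalg.inv(c["T"])@np.append(p,1); return q[0]/q[2]*c["f"]+c["cx"],q[1]/q[2]*c["f"]+c["cy"]
def tri(c1,p1,c2,p2):
    A=np.zeros((3,3));b=np.zeros(3)
    for c,p in((c1,p1),(c2,p2)):
        o,d=ray(c,*p);d=d/np.linalg.norm(d);M=np.eye(3)-np.outer(d,d);A+=M;b+=M@o
    return np.linalg.solve(A,b)
def save(c,name,box=None,s=1):
    f=c["frame"]
    if box: f=f[box[1]:box[3],box[0]:box[2]]
    cv2.imwrite("pics/"+name,cv2.resize(f[:,:,::-1],None,fx=s,fy=s,interpolation=cv2.INTER_CUBIC))
E
python3 - <<'E'
from h import *
for n in("side","top"):
    c=cam(n);save(c,n+"0.png",s=1.5)
    print(n,c["f"],c["cx"],c["cy"],c["T"].round(3).tolist())
print(env.state())
E
```

```text
pics
side 380.2503547239825 252.48169635267757 193.64763968065708 [[0.972, -0.148, 0.183, 381.05], [-0.234, -0.534, 0.812, -767.107], [-0.023, -0.832, -0.554, 573.459], [0.0, 0.0, 0.0, 1.0]]
top 437.4064653857648 253.7969429858038 184.892430418554 [[0.028, -0.996, 0.085, 448.044], [-1.0, -0.027, 0.011, -39.869], [-0.009, -0.085, -0.996, 1208.959], [0.0, 0.0, 0.0, 1.0]]
{'t': 0.1, 'joints': array([-1.28759382e+00,  4.91505647e-01,  1.55938193e+00,  2.54048964e-05,
        1.09169019e+00, -1.05605895e-01]), 'qvel': array([ 0.00215986, -0.00109959, -0.0016608 ,  0.00070356, -0.00015161,
        0.00140658]), 'tau': array([ 3.62025989e-03, -6.13621902e+01, -2.58604646e+01,  6.94543286e-02,
        4.70086711e-02, -5.25947780e-05]), 'eef_pos': array([ 236.89360702, -578.14040337,  214.11849218]), 'tcp_rot': array([-3.14061540e+00, -1.26247831e-04,  3.88796615e-01]), 'ft_force': array([-0.49470823,  0.53595701, -0.31926221]), 'moment': array([0.00284819, 0.03908724, 0.03029622]), 'grip_force': 0.0, 'opening': 0.9983384299317307}
```

View pics/side0.png

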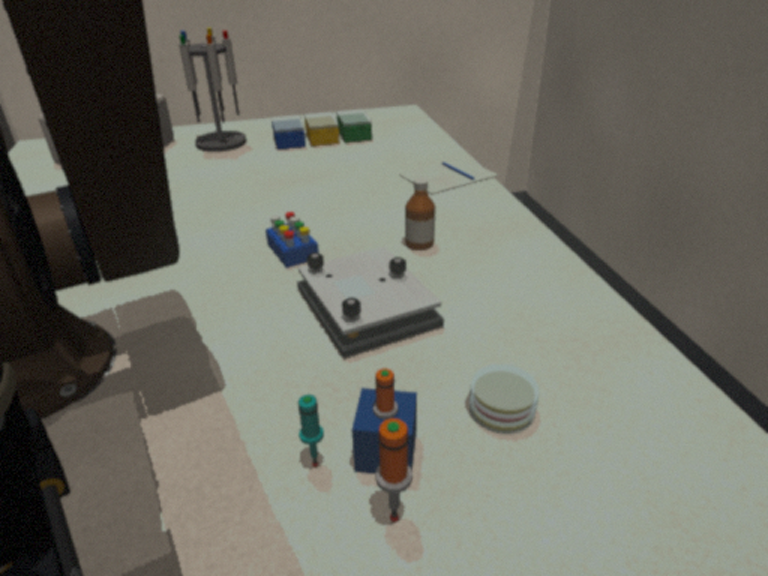

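View pics/top0.png

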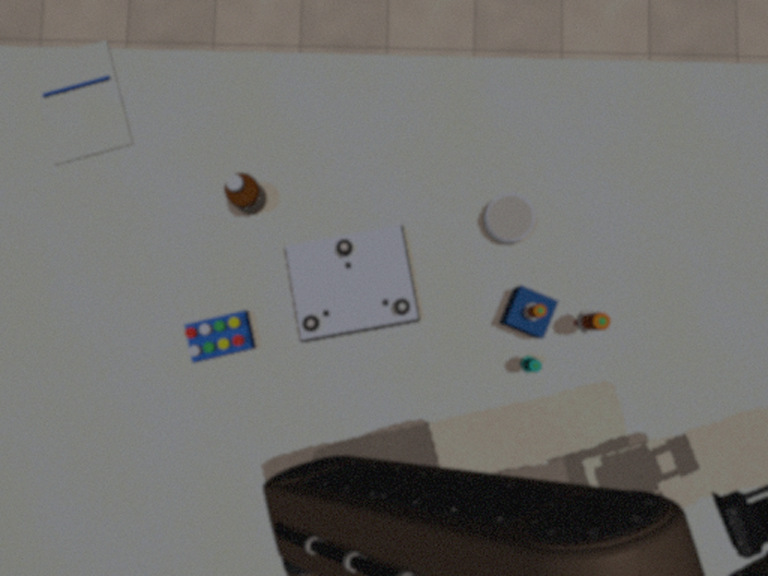

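Side view: the small orange probe is in the blue stand at (384,390)/1.5. A bigger orange probe stands free at (393,450)/1.5, and a turquoise one is at (310,420)/1.5. Turquoise is excluded, so the smaller orange one in the stand is meant. In the top view these are at (536,311), (596,321) and (530,364), all /1.5. The stage knobs are at (402,306), (311,322) and (344,247), all /1.5.

Run:
```python
from h import *
s=cam("side");t=cam("top")
a=s["frame"][225:360,180:370];b=t["frame"][130:260,180:420]
a=cv2.resize(a,None,fx=3,fy=3,interpolation=2);b=cv2.resize(b,None,fx=3,fy=3,interpolation=2)
cv2.imwrite("pics/cropt.png",b[:,:,::-1])
cv2.imwrite("pics/crops.png",a[:,:,::-1])
def blobs(c,lo,hi,box,mn=8):
    x0,y0,x1,y1=box;f=cv2.cvtColor(c["frame"],cv2.COLOR_RGB2HSV)[y0:y1,x0:x1]
    n,l,st,ce=cv2.connectedComponentsWithStats(cv2.inRange(f,np.array(lo),np.array(hi)))
    return [(ce[i].round(1)+[x0,y0],st[i]+np.array([x0,y0,0,0,0])) for i in range(1,n) if st[i][4]>=mn]
for n,c,bx in(("s",s,(180,225,370,360)),("t",t,(320,180,420,260))):
    print(n,"orange");[print(*x) for x in blobs(c,(2,120,60),(18,255,255),bx)]
    print(n,"blue");[print(*x) for x in blobs(c,(100,100,30),(125,255,255),bx)]
    print(n,"green");[print(*x) for x in blobs(c,(35,80,40),(80,255,255),bx,4)]
print("dark t");[print(*x) for x in blobs(t,(0,0,0),(180,255,75),(190,150,290,230),4)]
print("dark s");[print(*x) for x in blobs(s,(0,0,0),(180,255,75),(195,160,300,240),4)]
```

```text
s orange
[256.1 252.2] [251 246  11  12  92]
[256.4 265.7] [251 258  11  16 153]
[261.7 289. ] [253 279  19  20 253]
[262.  309.3] [253 298  18  24 359]
s blue
[243.9 284.7] [236 260  19  54 573]
[270.7 272.3] [263 261  14  32 263]
s green
[256.3 248.2] [255 247   4   4  12]
[204.5 265.4] [202 263   6   6  23]
[261.8 284.2] [259 282   7   6  35]
t orange
[358.2 206.7] [355 203   9   8  37]
[399.2 213.5] [394 209  12  10  65]
t blue
[351.6 207.8] [335 191  36  34 593]
t green
[360.  206.5] [359 206   3   2   6]
[401.3 213.5] [400 212   4   4  14]
[356.9 243.3] [356 242   3   4   9]
dark t
[229.4 165.1] [225 160  10  10  61]
[231.5 176.5] [231 176   2   2   4]
[256.5 201.5] [256 201   2   2   4]
[267.2 204.2] [263 200  10  10  55]
[216.8 208.3] [216 207   3   3   6]
[207.  215.4] [202 211  11  10  54]
dark s
[278.5 162.9] [270 160  18   6  67]
[205.7 172.4] [195 165  20  17 182]
[264.6 178.4] [260 173  10  12  92]
[246.4 217.7] [ 199  187   96   51 1351]
[233.9 206.6] [229 200  11  14 119]
```

View pics/cropt.png

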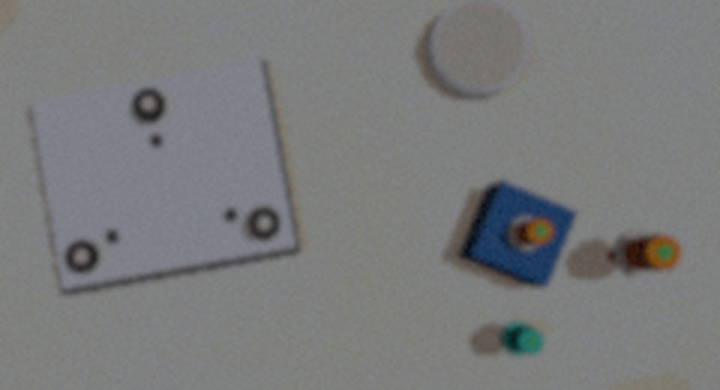

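View pics/crops.png

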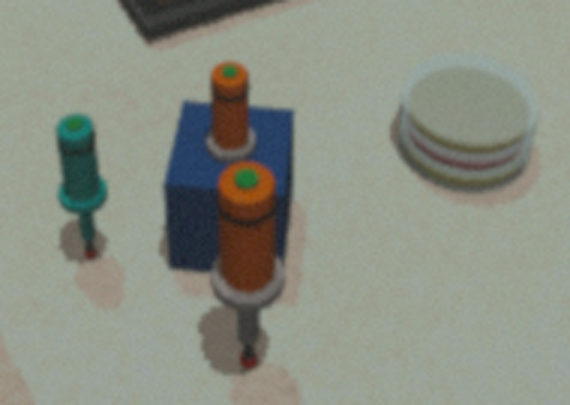

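The crops confirm it: the smaller orange probe (cap at side (256.3,248.2), top (360,206.5)) stands in the blue block. The big orange one stands free nearer the camera, and the turquoise one is to the left. The stage is not occluded in the top view.

Run:
```python
from h import *
s=cam("side");t=cam("top")
for nm,a,b in(("cap",(256.3,248.2),(359.6,206.6)),("bigcap",(261.8,284.2),(401.3,213.5)),("turq",(204.5,265.4),(356.9,243.3))):
    P=tri(s,a,t,b);print(nm,P.round(1),np.round(np.array(proj(t,P))-b,1),np.round(np.array(proj(s,P))-a,1))
print("cap at z133",onz(t,359.6,206.6,133).round(1),onz(s,256.3,248.2,133).round(1))
def st(c,lo,hi,box):
    x0,y0,x1,y1=box;f=cv2.cvtColor(c["frame"],cv2.COLOR_RGB2HSV)[y0:y1,x0:x1]
    return cv2.inRange(f,np.array(lo),np.array(hi))
# stage fit from top view: knob top ring at 80, spots at 50
M={"a":(207,215.4),"b":(267.2,204.2),"c":(229.4,165.1)}
L={"a":(-60,80),"b":(-60,-80),"c":(60,0)}
S={"a":(-46.6,53.2),"b":(-46.6,-53.2),"c":(30,0)}
SP={"a":(216.8,208.3),"b":(256.5,201.5),"c":(231.5,176.5)}
A=[];B=[]
for k in"abc":
    p=onz(t,*M[k],77);print(k,p.round(1));A.append(L[k]);B.append(p[:2])
for k in"abc":
    p=onz(t,*SP[k],50);print("spot",k,p.round(1));A.append(S[k]);B.append(p[:2])
A=np.array(A);B=np.array(B);a0=A.mean(0);b0=B.mean(0)
z=((B-b0)@[1,1j])@np.conj((A-a0)@[1,1j]);th=np.angle(z);R=np.array([[np.cos(th),-np.sin(th)],[np.sin(th),np.cos(th)]])
o=b0-R@a0;print("yaw",th,"scale",abs(z)/((A-a0)**2).sum(),"o",o.round(1));print((B-(A@R.T+o)).round(1))
for d,nm in((L,"knob"),(S,"spot")):
    for k in"abc":
        p=R@np.array(d[k])+o;print(nm,k,p.round(1),"side proj",np.round(proj(s,[*p,70 if nm=="knob" else 50]),1))
# side-view cross check of knob heads
for k,px in(("c",(264.6,178.4)),("b",(233.9,206.6))): print("tri",k,tri(s,px,t,M[k]).round(1))
```

```text
cap [ 493.1 -288.7  133.7] [-0.  0.] [ 0. -0.]
bigcap [ 478.1 -385.2  149.9] [-0.   0.2] [ 0.3 -0. ]
turq [ 402.5 -287.1  114.4] [-0.   0.2] [ 0.2 -0. ]
cap at z133 [ 493.2 -288.9  133. ] [ 493.2 -288.   133. ]
a [462.   91.4  77. ]
b [495.2 -63.4  77. ]
c [594.5  37.7  77. ]
spot a [481.8  69.2  50. ]
spot b [502.7 -35.4  50. ]
spot c [567.5  33.   50. ]
yaw 0.20577917300530993 scale 0.9923340753671772 o [537.4  26.3]
[[-0.3 -1. ]
 [ 0.2  0.9]
 [-1.7 -0.8]
 [ 0.9  0.4]
 [ 0.1 -0.1]
 [ 0.8  0.6]]
knob a [462.3  92.4] side proj [209.8 173.5]
knob b [495.  -64.3] side proj [233.8 205.2]
knob c [596.1  38.6] side proj [264.8 176.6]
spot a [480.9  68.9] side proj [218.9 183.6]
spot b [502.6 -35.3] side proj [235.  204.7]
spot c [566.8  32.4] side proj [254.3 186.1]
tri c [595.9  38.6  64.7]
tri b [495.4 -63.6  65.4]
```

Call:
arm_command(
  targets=[
    [35,-17,0,0,1],
    [70,-34,0,0,1],
    [105,-51,0,0,1],
    [140,-68,0,0,1],
    [175,-85,0,0,1],
  ],
)

```text
t: 0.8
eef_pos: [367.5, -432.1, 214.7]
tcp_rot: [3.141, -0.0, 0.389]
ft_force: [-0.0, 0.1, -0.3]
opening: 1.0
grip_force: 0.0
```

Call:
arm_command(
  targets=[
    [35,-17,0,0,0.7],
    [70,-34,0,0,0.7],
    [105,-51,0,0,0.7],
    [140,-68,5,0,0.7],
    [172,-86,10,0,0.7],
  ],
)

```text
t: 1.3
eef_pos: [494.3, -287.3, 204.7]
tcp_rot: [3.141, -0.0, 0.389]
ft_force: [-0.4, -0.6, 1.1]
opening: 0.71
grip_force: 0.0
```

Call:
arm_command(
  targets=[
    [0,0,0,0,0.7],
    [0,0,0,0,0.7],
  ],
)

```text
t: 1.5
eef_pos: [493.5, -288.1, 204.5]
tcp_rot: [-3.142, 0.0, 0.391]
ft_force: [-0.5, 0.5, -0.7]
opening: 0.701
grip_force: 0.0
```

```bash
cat >> h.py <<'E'
def shift(target):
    s=env.state();y=s["tcp_rot"][2];d=np.array(target)-s["eef_pos"];c,n=np.cos(y),np.sin(y)
    return np.round([d[0]*c+d[1]*n, d[0]*n-d[1]*c, -d[2]],1)
E
python3 - <<'E'
from h import *
s=cam("side");t=cam("top");a=s["frame"][180:330,150:350]
cv2.imwrite("pics/above.png",cv2.resize(np.vstack([a,t["frame"][120:270,260:460]]),None,fx=2,fy=2,interpolation=2)[:,:,::-1])
print(env.state()["eef_pos"],shift([493.2,-288.5,88]))
E
```

```text
[ 492.8680623  -289.21053642  204.74505912] [  0.6  -0.5 116.7]
```

View pics/above.png

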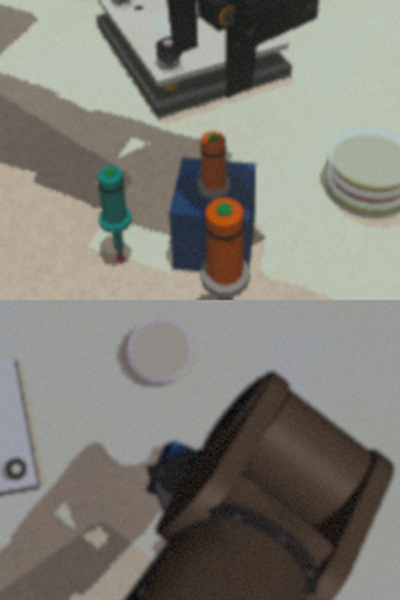

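The fingers hang above the small orange probe, which sits at (213,150) in the stacked crop. The measured pose agrees, so I'll descend and grip.

Call:
arm_command(
  targets=[
    [0,0,30,0,0.7],
    [0,0,60,0,0.7],
    [0,0,90,0,0.7],
    [0,0,110,0,0.7],
    [0,0,116.5,0,0.7],
  ],
)

```text
t: 2.1
eef_pos: [492.0, -289.2, 86.4]
tcp_rot: [-3.139, 0.001, 0.387]
ft_force: [-0.4, 0.1, 0.4]
opening: 0.703
grip_force: 0.0
```

Call:
arm_command(
  targets=[
    [0,0,0,0,0.7],
    [0,0,0,0,0],
    [0,0,0,0,0],
    [0,0,0,0,0],
    [0,0,0,0,0],
  ],
)

```text
t: 2.6
eef_pos: [493.4, -288.7, 88.8]
tcp_rot: [3.141, -0.001, 0.389]
ft_force: [-0.0, -0.3, -1.0]
opening: 0.419
grip_force: 0.0
```

Call:
arm_command(
  targets=[
    [0,0,0,0,0],
    [0,0,0,0,0],
    [0,0,0,0,0],
  ],
)

```text
t: 2.9
eef_pos: [493.3, -288.7, 88.3]
tcp_rot: [3.141, -0.0, 0.389]
ft_force: [-0.3, -0.6, 1.1]
opening: 0.226
grip_force: 30.0
```

Call:
arm_command(
  targets=[
    [0,0,-10,0,0],
    [0,0,-30,0,0],
    [0,0,-55,0,0],
    [0,0,-80,0,0],
    [0,0,-100,0,0],
  ],
)

```text
t: 3.4
eef_pos: [493.3, -288.5, 190.1]
tcp_rot: [3.141, -0.0, 0.389]
ft_force: [0.3, 0.4, -1.0]
opening: 0.231
grip_force: 30.0
```

Call:
arm_command(
  targets=[
    [0,0,0,0,0],
    [0,0,0,0,0],
  ],
)

```text
t: 3.6
eef_pos: [493.0, -288.4, 188.0]
tcp_rot: [3.141, -0.0, 0.389]
ft_force: [-1.0, -0.5, -2.4]
opening: 0.228
grip_force: 30.0
```

Run:
```python
from h import *
s=cam("side");save(s,"lift.png",(180,150,340,330),3)
print(env.state()["ft_force"],env.state()["opening"])
for p in([502.6,-35.3],[566.8,32.4],[480.9,68.9]):print(shift([*p,126]))
```

```text
[-0.29603344 -0.53372273 -1.12741814] 0.22456573280421965
[ 104.9 -230.4   61.3]
[ 190.  -268.7   61.3]
[ 124.4 -335.    61.3]
```

View pics/lift.png

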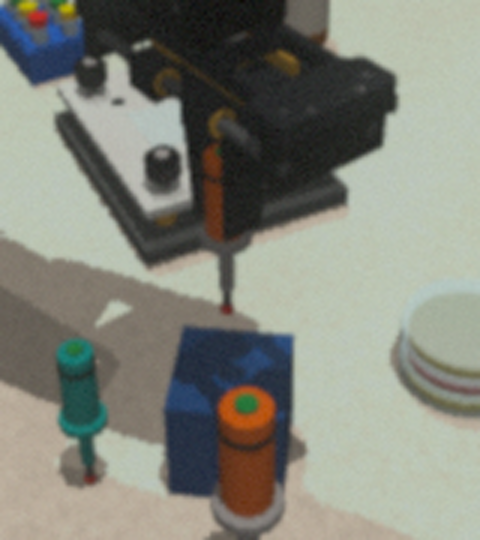

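The probe hangs upright with its red tip at (226,310) in the crop, clear of the stand. I'll go over mark b next.

Call:
arm_command(
  targets=[
    [16,-35,0,0,0],
    [32,-70,0,0,0],
    [48,-105,0,0,0],
    [64,-140,0,0,0],
    [80,-175,0,0,0],
  ],
)

```text
t: 4.15
eef_pos: [500.3, -94.7, 186.9]
tcp_rot: [-3.14, 0.002, 0.388]
ft_force: [1.0, -0.0, -1.2]
opening: 0.229
grip_force: 30.0
```

Call:
arm_command(
  targets=[
    [14,-30,0,0,0],
    [25,-56,10,0,0],
    [25,-56,30,0,0],
    [25,-56,50,0,0],
    [25,-56,60,0,0],
  ],
)

```text
t: 4.65
eef_pos: [501.7, -34.5, 125.8]
tcp_rot: [-3.14, 0.003, 0.389]
ft_force: [-1.0, -0.2, -0.7]
opening: 0.227
grip_force: 30.0
```

Call:
arm_command(
  targets=[
    [0,0,1,0,0],
    [0,0,2,0,0],
    [0,0,2,0,0],
    [0,0,2,0,0],
  ],
)

```text
t: 5.05
eef_pos: [503.1, -35.2, 126.7]
tcp_rot: [3.141, -0.001, 0.389]
ft_force: [-0.4, -0.6, -1.0]
opening: 0.229
grip_force: 30.0
```

Run:
```python
from h import *
s=cam("side");t=cam("top")
a=s["frame"][150:230,190:290]
cv2.imwrite("pics/b.png",cv2.resize(a,None,fx=6,fy=6,interpolation=2)[:,:,::-1])
f=cv2.cvtColor(s["frame"],cv2.COLOR_RGB2HSV)[150:230,190:290]
m=cv2.inRange(f,np.array((0,110,40)),np.array((5,255,255)))|cv2.inRange(f,np.array((172,110,40)),np.array((180,255,255)))
n,l,st,ce=cv2.connectedComponentsWithStats(m);print([(ce[i]+[190,150],st[i][4]) for i in range(1,n)])
print("tip expected",proj(s,[502.6,-35.3,56]))
for _ in range(6): print(env.state()["eef_pos"].round(2),env.state()["ft_force"].round(2));env.read_camera("top")
```

```text
[(array([192.39285714, 155.85714286]), np.int32(28))]
tip expected (np.float64(234.8754057536943), np.float64(202.65546233830128))
[503.   -35.15 126.62] [ 0.24 -0.25 -1.12]
[502.97 -35.11 126.54] [ 0.01 -0.58 -1.92]
[502.92 -35.11 126.45] [-0.45  0.08 -1.58]
[502.9  -35.08 126.4 ] [ 0.22  0.62 -1.83]
[502.87 -35.05 126.32] [-0.57 -0.15 -1.89]
[502.84 -35.04 126.26] [-0.59  0.04 -0.89]
```

View pics/b.png

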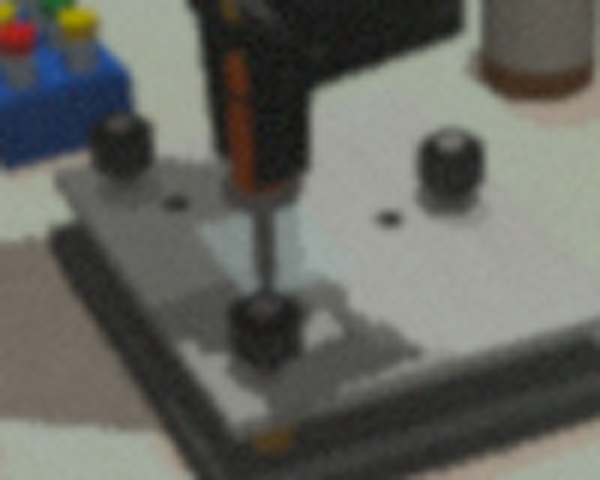

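The tip stem comes down just behind knob b, as predicted, onto mark b (hidden by the knob). Next I'll feel downward in small steps.

Call:
arm_command(
  targets=[
    [0,0,1,0,0],
    [0,0,2,0,0],
    [0,0,3,0,0],
    [0,0,3,0,0],
    [0,0,3,0,0],
  ],
)

```text
t: 5.95
eef_pos: [502.8, -35.0, 123.1]
tcp_rot: [3.142, 0.0, 0.389]
ft_force: [0.4, 0.0, -1.4]
opening: 0.228
grip_force: 30.0
```

Call:
arm_command(
  targets=[
    [0,0,0.5,0,0],
    [0,0,0.5,0,0],
  ],
)

```text
t: 6.15
eef_pos: [502.8, -35.0, 122.6]
tcp_rot: [3.142, 0.0, 0.389]
ft_force: [-0.4, 1.2, -1.5]
opening: 0.227
grip_force: 30.0
```

Call:
arm_command(
  targets=[
    [0,0,0.5,0,0],
    [0,0,0.5,0,0],
  ],
)

```text
t: 6.35
eef_pos: [502.8, -35.0, 122.1]
tcp_rot: [3.142, 0.0, 0.389]
ft_force: [0.2, 0.2, -0.8]
opening: 0.229
grip_force: 30.0
```

Call:
arm_command(
  targets=[
    [0,0,0.5,0,0],
    [0,0,0.5,0,0],
  ],
)

```text
t: 6.55
eef_pos: [502.8, -35.0, 121.6]
tcp_rot: [3.142, 0.0, 0.389]
ft_force: [-0.4, 0.4, -1.2]
opening: 0.229
grip_force: 30.0
```

Call:
arm_command(
  targets=[
    [0,0,0.5,0,0],
    [0,0,0.5,0,0],
  ],
)

```text
t: 6.75
eef_pos: [502.8, -35.0, 121.1]
tcp_rot: [3.142, 0.0, 0.389]
ft_force: [-0.2, -0.6, -1.2]
opening: 0.226
grip_force: 30.0
```

Call:
arm_command(
  targets=[
    [0,0,0.5,0,0],
    [0,0,0.5,0,0],
  ],
)

```text
t: 6.95
eef_pos: [502.8, -35.0, 120.6]
tcp_rot: [3.142, 0.0, 0.389]
ft_force: [-0.5, -0.1, -1.6]
opening: 0.222
grip_force: 30.0
```

Call:
arm_command(
  targets=[
    [0,0,0.5,0,0],
    [0,0,0.5,0,0],
  ],
)

```text
t: 7.15
eef_pos: [502.8, -35.0, 120.1]
tcp_rot: [3.142, 0.0, 0.389]
ft_force: [0.8, -0.2, -1.1]
opening: 0.225
grip_force: 30.0
```

Call:
arm_command(
  targets=[
    [0,0,0.5,0,0],
    [0,0,0.5,0,0],
  ],
)

```text
t: 7.35
eef_pos: [502.8, -35.1, 119.7]
tcp_rot: [3.141, -0.0, 0.389]
ft_force: [-1.7, 0.9, 0.3]
opening: 0.222
grip_force: 30.0
```

Call:
arm_command(
  targets=[
    [0,0,0.5,0,0],
    [0,0,0.5,0,0],
  ],
)

```text
t: 7.55
eef_pos: [502.9, -35.0, 119.2]
tcp_rot: [3.141, -0.0, 0.389]
ft_force: [-0.6, 0.2, 1.1]
opening: 0.226
grip_force: 30.0
```

Call:
arm_command(
  targets=[
    [0,0,0.5,0,0],
    [0,0,0.5,0,0],
  ],
)

```text
t: 7.75
eef_pos: [502.9, -35.0, 118.6]
tcp_rot: [3.141, -0.0, 0.389]
ft_force: [0.2, -0.0, 1.0]
opening: 0.226
grip_force: 30.0
```

Call:
arm_command(
  targets=[
    [0,0,0.5,0,0],
    [0,0,0.5,0,0],
  ],
)

```text
t: 7.95
eef_pos: [502.9, -35.0, 118.1]
tcp_rot: [3.141, -0.0, 0.389]
ft_force: [-1.0, -0.2, 1.7]
opening: 0.231
grip_force: 30.0
```

Call:
arm_command(
  targets=[
    [0,0,-2.5,0,0],
    [0,0,-2.5,0,0],
    [0,0,-2.5,0,0],
  ],
)

```text
t: 8.25
eef_pos: [502.7, -35.0, 120.6]
tcp_rot: [-3.142, 0.0, 0.389]
ft_force: [-0.2, 0.4, -0.6]
opening: 0.227
grip_force: 30.0
```

Call:
arm_command(
  targets=[
    [0,0,0.2,0,0],
    [0,0,0.2,0,0],
  ],
)

```text
t: 8.45
eef_pos: [502.7, -35.0, 120.3]
tcp_rot: [-3.142, 0.0, 0.389]
ft_force: [0.2, -0.4, -1.6]
opening: 0.226
grip_force: 30.0
```

Call:
arm_command(
  targets=[
    [0,0,0.2,0,0],
    [0,0,0.2,0,0],
  ],
)

```text
t: 8.65
eef_pos: [502.8, -35.0, 120.2]
tcp_rot: [3.142, 0.0, 0.389]
ft_force: [0.4, 0.8, -1.3]
opening: 0.227
grip_force: 30.0
```

Call:
arm_command(
  targets=[
    [0,0,0.2,0,0],
    [0,0,0.2,0,0],
  ],
)

```text
t: 8.85
eef_pos: [502.8, -35.0, 120.0]
tcp_rot: [3.142, 0.0, 0.389]
ft_force: [-0.2, -0.5, -0.4]
opening: 0.227
grip_force: 30.0
```

Call:
arm_command(
  targets=[
    [0,0,0.2,0,0],
    [0,0,0.2,0,0],
  ],
)

```text
t: 9.05
eef_pos: [502.8, -35.0, 119.8]
tcp_rot: [3.141, -0.0, 0.389]
ft_force: [0.2, -0.3, -1.6]
opening: 0.229
grip_force: 30.0
```

Call:
arm_command(
  targets=[
    [0,0,0.2,0,0],
    [0,0,0.2,0,0],
  ],
)

```text
t: 9.25
eef_pos: [502.8, -35.0, 119.7]
tcp_rot: [3.141, -0.0, 0.389]
ft_force: [-0.5, 0.5, 0.4]
opening: 0.228
grip_force: 30.0
```

Call:
arm_command(
  targets=[
    [0,0,0.2,0,0],
    [0,0,0.2,0,0],
  ],
)

```text
t: 9.45
eef_pos: [502.9, -35.0, 119.5]
tcp_rot: [3.141, -0.0, 0.389]
ft_force: [0.5, 0.6, 2.0]
opening: 0.229
grip_force: 30.0
```

Run:
```python
from h import *
print(env.state()["eef_pos"].round(2),env.state()["ft_force"].round(2),shift([566.8,32.4,126]))
```

```text
[502.89 -35.05 119.54] [0.47 0.58 2.  ] [ 84.7 -38.2  -6.5]
```

Mark b makes contact at TCP z≈119.7. Mark c is next.

Call:
arm_command(
  targets=[
    [0,0,-8,0,0],
    [28,-13,-8,0,0],
    [56,-26,-8,0,0],
    [84.5,-38,-8,0,0],
    [84.5,-38,-5,0,0],
  ],
)

```text
t: 9.95
eef_pos: [568.9, 34.2, 125.1]
tcp_rot: [3.141, -0.002, 0.391]
ft_force: [-0.2, 0.5, -1.5]
opening: 0.23
grip_force: 30.0
```

Call:
arm_command(
  targets=[
    [0,0,0,0,0],
    [0,0,0.5,0,0],
    [0,0,1,0,0],
    [0,0,1,0,0],
    [0,0,1,0,0],
  ],
)

```text
t: 10.45
eef_pos: [566.5, 31.8, 123.6]
tcp_rot: [3.141, -0.0, 0.388]
ft_force: [0.3, -0.1, -0.5]
opening: 0.223
grip_force: 30.0
```

Call:
arm_command(
  targets=[
    [0,0,0.5,0,0],
    [0,0,0.5,0,0],
  ],
)

```text
t: 10.65
eef_pos: [566.6, 32.1, 122.9]
tcp_rot: [3.142, 0.0, 0.389]
ft_force: [-0.5, -0.0, -1.1]
opening: 0.227
grip_force: 30.0
```

Call:
arm_command(
  targets=[
    [0,0,0.5,0,0],
    [0,0,0.5,0,0],
  ],
)

```text
t: 10.85
eef_pos: [566.6, 32.2, 122.3]
tcp_rot: [3.142, 0.0, 0.389]
ft_force: [0.4, -0.5, -1.2]
opening: 0.227
grip_force: 30.0
```

Call:
arm_command(
  targets=[
    [0,0,0.5,0,0],
    [0,0,0.5,0,0],
  ],
)

```text
t: 11.05
eef_pos: [566.6, 32.2, 121.8]
tcp_rot: [3.142, 0.0, 0.389]
ft_force: [-0.4, -0.4, -1.2]
opening: 0.227
grip_force: 30.0
```

Call:
arm_command(
  targets=[
    [0,0,0.5,0,0],
    [0,0,0.5,0,0],
  ],
)

```text
t: 11.25
eef_pos: [566.6, 32.2, 121.3]
tcp_rot: [3.142, 0.0, 0.389]
ft_force: [-0.1, -0.7, -1.4]
opening: 0.227
grip_force: 30.0
```

Call:
arm_command(
  targets=[
    [0,0,0.5,0,0],
    [0,0,0.5,0,0],
  ],
)

```text
t: 11.45
eef_pos: [566.6, 32.2, 120.9]
tcp_rot: [3.142, 0.0, 0.389]
ft_force: [-0.7, 1.3, -1.4]
opening: 0.227
grip_force: 30.0
```

Call:
arm_command(
  targets=[
    [0,0,0.5,0,0],
    [0,0,0.5,0,0],
  ],
)

```text
t: 11.65
eef_pos: [566.6, 32.2, 120.4]
tcp_rot: [3.142, 0.0, 0.389]
ft_force: [-1.0, -0.1, -1.2]
opening: 0.228
grip_force: 30.0
```

Call:
arm_command(
  targets=[
    [0,0,0.5,0,0],
    [0,0,0.5,0,0],
  ],
)

```text
t: 11.85
eef_pos: [566.6, 32.2, 119.9]
tcp_rot: [3.142, 0.0, 0.389]
ft_force: [1.0, 0.1, -1.3]
opening: 0.227
grip_force: 30.0
```

Call:
arm_command(
  targets=[
    [0,0,0.5,0,0],
    [0,0,0.5,0,0],
  ],
)

```text
t: 12.05
eef_pos: [566.6, 32.2, 119.4]
tcp_rot: [3.142, 0.0, 0.389]
ft_force: [0.6, 0.0, -0.9]
opening: 0.232
grip_force: 30.0
```

Call:
arm_command(
  targets=[
    [0,0,0.5,0,0],
    [0,0,0.5,0,0],
  ],
)

```text
t: 12.25
eef_pos: [566.6, 32.2, 118.9]
tcp_rot: [3.142, 0.0, 0.389]
ft_force: [-0.5, -0.4, -1.8]
opening: 0.224
grip_force: 30.0
```

Call:
arm_command(
  targets=[
    [0,0,0.5,0,0],
    [0,0,0.5,0,0],
  ],
)

```text
t: 12.45
eef_pos: [566.6, 32.2, 118.4]
tcp_rot: [3.141, -0.0, 0.389]
ft_force: [0.4, 0.2, -0.9]
opening: 0.223
grip_force: 30.0
```

Call:
arm_command(
  targets=[
    [0,0,0.5,0,0],
    [0,0,0.5,0,0],
  ],
)

```text
t: 12.65
eef_pos: [566.7, 32.2, 118.1]
tcp_rot: [3.141, -0.0, 0.389]
ft_force: [-0.3, -0.4, 1.0]
opening: 0.227
grip_force: 30.0
```

Call:
arm_command(
  targets=[
    [0,0,-1,0,0],
    [0,0,-0.8,0,0],
    [0,0,-0.8,0,0],
  ],
)

```text
t: 12.95
eef_pos: [566.6, 32.2, 118.6]
tcp_rot: [3.142, 0.0, 0.389]
ft_force: [0.1, -0.1, -1.1]
opening: 0.223
grip_force: 30.0
```

Call:
arm_command(
  targets=[
    [0,0,0.2,0,0],
    [0,0,0.2,0,0],
  ],
)

```text
t: 13.15
eef_pos: [566.6, 32.2, 118.4]
tcp_rot: [3.142, 0.0, 0.389]
ft_force: [0.5, -0.2, -1.3]
opening: 0.228
grip_force: 30.0
```

Call:
arm_command(
  targets=[
    [0,0,0.2,0,0],
    [0,0,0.2,0,0],
  ],
)

```text
t: 13.35
eef_pos: [566.6, 32.2, 118.3]
tcp_rot: [3.142, 0.0, 0.389]
ft_force: [-0.5, 0.5, 0.6]
opening: 0.228
grip_force: 30.0
```

Call:
arm_command(
  targets=[
    [0,0,0.2,0,0],
    [0,0,0.2,0,0],
  ],
)

```text
t: 13.55
eef_pos: [566.6, 32.1, 118.2]
tcp_rot: [3.141, -0.0, 0.389]
ft_force: [-0.5, 0.1, 0.5]
opening: 0.229
grip_force: 30.0
```

Call:
arm_command(
  targets=[
    [0,0,0.2,0,0],
    [0,0,0.2,0,0],
  ],
)

```text
t: 13.75
eef_pos: [566.7, 32.1, 118.0]
tcp_rot: [3.141, -0.0, 0.389]
ft_force: [-1.2, 0.8, 2.1]
opening: 0.227
grip_force: 30.0
```

Call:
arm_command(
  targets=[
    [0,0,0.2,0,0],
    [0,0,0.2,0,0],
  ],
)

```text
t: 13.95
eef_pos: [566.7, 32.1, 117.8]
tcp_rot: [3.141, -0.0, 0.389]
ft_force: [0.9, 0.1, 2.0]
opening: 0.226
grip_force: 30.0
```

Run:
```python
from h import *
print(env.state()["eef_pos"].round(2),env.state()["ft_force"].round(2),shift([480.9,68.9,126]))
```

```text
[566.66  32.15 117.76] [0.87 0.05 1.96] [-65.4 -66.5  -8.2]
```

Mark c makes contact at ≈118.3. Mark a is next.

Call:
arm_command(
  targets=[
    [0,0,-8,0,0],
    [-22,-22,-8,0,0],
    [-44,-44,-8,0,0],
    [-65.5,-66.5,-8,0,0],
    [-65.5,-66.5,-5,0,0],
  ],
)

```text
t: 14.45
eef_pos: [477.9, 69.9, 123.3]
tcp_rot: [-3.141, 0.001, 0.39]
ft_force: [0.4, -0.9, -1.1]
opening: 0.229
grip_force: 30.0
```

Call:
arm_command(
  targets=[
    [0,0,0,0,0],
    [0,0,0,0,0],
    [0,0,0.5,0,0],
    [0,0,0.8,0,0],
    [0,0,0.8,0,0],
  ],
)

```text
t: 14.95
eef_pos: [481.0, 68.7, 121.8]
tcp_rot: [3.142, 0.0, 0.388]
ft_force: [-0.9, -0.6, -1.2]
opening: 0.223
grip_force: 30.0
```

Call:
arm_command(
  targets=[
    [0,0,0.5,0,0],
    [0,0,0.5,0,0],
  ],
)

```text
t: 15.15
eef_pos: [480.8, 68.8, 121.3]
tcp_rot: [3.142, 0.0, 0.389]
ft_force: [-0.3, -0.5, -1.2]
opening: 0.226
grip_force: 30.0
```

Call:
arm_command(
  targets=[
    [0,0,0.5,0,0],
    [0,0,0.5,0,0],
  ],
)

```text
t: 15.35
eef_pos: [480.8, 68.9, 120.9]
tcp_rot: [3.142, 0.0, 0.389]
ft_force: [0.2, 0.4, -1.3]
opening: 0.225
grip_force: 30.0
```

Call:
arm_command(
  targets=[
    [0,0,0.5,0,0],
    [0,0,0.5,0,0],
  ],
)

```text
t: 15.55
eef_pos: [480.8, 68.9, 120.4]
tcp_rot: [3.142, 0.0, 0.389]
ft_force: [-0.4, -0.7, -0.4]
opening: 0.225
grip_force: 30.0
```

Call:
arm_command(
  targets=[
    [0,0,0.5,0,0],
    [0,0,0.5,0,0],
  ],
)

```text
t: 15.75
eef_pos: [480.8, 68.9, 119.8]
tcp_rot: [3.142, 0.0, 0.389]
ft_force: [-0.1, -0.1, -1.3]
opening: 0.225
grip_force: 30.0
```

Call:
arm_command(
  targets=[
    [0,0,0.5,0,0],
    [0,0,0.5,0,0],
  ],
)

```text
t: 15.95
eef_pos: [480.8, 68.9, 119.4]
tcp_rot: [3.142, 0.0, 0.389]
ft_force: [0.3, 0.2, -1.4]
opening: 0.226
grip_force: 30.0
```

Call:
arm_command(
  targets=[
    [0,0,0.5,0,0],
    [0,0,0.5,0,0],
  ],
)

```text
t: 16.15
eef_pos: [480.8, 68.9, 118.9]
tcp_rot: [3.142, 0.0, 0.389]
ft_force: [-0.9, -0.1, -1.7]
opening: 0.229
grip_force: 30.0
```

Call:
arm_command(
  targets=[
    [0,0,0.2,0,0],
    [0,0,0.2,0,0],
  ],
)

```text
t: 16.35
eef_pos: [480.8, 68.9, 118.7]
tcp_rot: [3.141, -0.0, 0.389]
ft_force: [-0.6, 0.2, -0.7]
opening: 0.227
grip_force: 30.0
```

Call:
arm_command(
  targets=[
    [0,0,0.2,0,0],
    [0,0,0.2,0,0],
  ],
)

```text
t: 16.55
eef_pos: [480.8, 68.9, 118.5]
tcp_rot: [3.142, 0.0, 0.389]
ft_force: [0.6, 0.7, -1.3]
opening: 0.228
grip_force: 30.0
```

Call:
arm_command(
  targets=[
    [0,0,0.2,0,0],
    [0,0,0.2,0,0],
  ],
)

```text
t: 16.75
eef_pos: [480.8, 68.9, 118.3]
tcp_rot: [3.142, -0.0, 0.389]
ft_force: [0.2, 0.6, -0.8]
opening: 0.228
grip_force: 30.0
```

Call:
arm_command(
  targets=[
    [0,0,0.2,0,0],
    [0,0,0.2,0,0],
  ],
)

```text
t: 16.95
eef_pos: [480.8, 68.9, 118.2]
tcp_rot: [3.141, -0.0, 0.389]
ft_force: [-0.2, -0.4, -0.1]
opening: 0.231
grip_force: 30.0
```

Call:
arm_command(
  targets=[
    [0,0,0.2,0,0],
    [0,0,0.2,0,0],
  ],
)

```text
t: 17.15
eef_pos: [480.8, 68.9, 118.0]
tcp_rot: [3.141, -0.0, 0.389]
ft_force: [1.2, 0.4, 0.8]
opening: 0.231
grip_force: 30.0
```

Call:
arm_command(
  targets=[
    [0,0,0.2,0,0],
    [0,0,0.2,0,0],
  ],
)

```text
t: 17.35
eef_pos: [480.8, 68.9, 117.8]
tcp_rot: [3.141, -0.0, 0.389]
ft_force: [0.6, 0.3, 2.4]
opening: 0.228
grip_force: 30.0
```

Call:
arm_command(
  targets=[
    [0,0,0.2,0,0],
    [0,0,0.2,0,0],
  ],
)

```text
t: 17.55
eef_pos: [480.8, 68.9, 117.5]
tcp_rot: [3.141, -0.0, 0.389]
ft_force: [-0.8, 0.2, 1.2]
opening: 0.225
grip_force: 30.0
```

Call:
arm_command(
  targets=[
    [0,0,0.2,0,0],
    [0,0,0.2,0,0],
  ],
)

```text
t: 17.75
eef_pos: [480.8, 68.9, 117.3]
tcp_rot: [3.142, -0.0, 0.389]
ft_force: [0.1, 0.0, 1.3]
opening: 0.223
grip_force: 30.0
```

Call:
arm_command(
  targets=[
    [0,0,0.2,0,0],
    [0,0,0.2,0,0],
  ],
)

```text
t: 17.95
eef_pos: [480.8, 68.9, 117.1]
tcp_rot: [3.142, -0.0, 0.389]
ft_force: [0.1, -0.7, 2.3]
opening: 0.226
grip_force: 30.0
```

Contact heights are a≈118.15, c≈118.3 and b≈119.72, so b is the high corner by about 2.25 mm. I'll re-feel b once on the way back.

Call:
arm_command(
  targets=[
    [0,0,-10,0,0],
    [-6,34,-10,0,0],
    [-12,69,-10,0,0],
    [-19,104.5,-10,0,0],
    [-19,104.5,-6,0,0],
  ],
)

```text
t: 18.45
eef_pos: [504.0, -38.2, 123.9]
tcp_rot: [3.14, -0.001, 0.386]
ft_force: [-0.5, 0.3, -0.4]
opening: 0.229
grip_force: 30.0
```

Call:
arm_command(
  targets=[
    [0,0,1,0,0],
    [0,0,2.6,0,0],
    [0,0,2.6,0,0],
    [0,0,2.6,0,0],
    [0,0,2.6,0,0],
  ],
)

```text
t: 18.95
eef_pos: [502.8, -34.5, 120.7]
tcp_rot: [3.141, -0.0, 0.39]
ft_force: [-0.7, -0.1, -1.6]
opening: 0.225
grip_force: 30.0
```

Call:
arm_command(
  targets=[
    [0,0,0.2,0,0],
    [0,0,0.2,0,0],
  ],
)

```text
t: 19.15
eef_pos: [502.8, -34.9, 120.4]
tcp_rot: [3.141, -0.0, 0.389]
ft_force: [-0.2, -0.0, -1.6]
opening: 0.223
grip_force: 30.0
```

Call:
arm_command(
  targets=[
    [0,0,0.2,0,0],
    [0,0,0.2,0,0],
  ],
)

```text
t: 19.35
eef_pos: [502.8, -35.0, 120.1]
tcp_rot: [3.142, 0.0, 0.389]
ft_force: [-0.5, 0.1, -1.1]
opening: 0.227
grip_force: 30.0
```

Call:
arm_command(
  targets=[
    [0,0,0.2,0,0],
    [0,0,0.2,0,0],
  ],
)

```text
t: 19.55
eef_pos: [502.8, -35.1, 119.9]
tcp_rot: [3.142, 0.0, 0.389]
ft_force: [0.8, 0.6, -0.2]
opening: 0.226
grip_force: 30.0
```

Call:
arm_command(
  targets=[
    [0,0,0.2,0,0],
    [0,0,0.2,0,0],
  ],
)

```text
t: 19.75
eef_pos: [502.9, -35.0, 119.7]
tcp_rot: [3.141, -0.0, 0.389]
ft_force: [-0.7, -0.0, -0.4]
opening: 0.226
grip_force: 30.0
```

Call:
arm_command(
  targets=[
    [0,0,0.2,0,0],
    [0,0,0.2,0,0],
  ],
)

```text
t: 19.95
eef_pos: [502.9, -35.0, 119.6]
tcp_rot: [3.141, -0.0, 0.389]
ft_force: [-0.8, -0.2, 0.5]
opening: 0.227
grip_force: 30.0
```

Call:
arm_command(
  targets=[
    [0,0,0.2,0,0],
    [0,0,0.2,0,0],
  ],
)

```text
t: 20.15
eef_pos: [502.9, -35.0, 119.4]
tcp_rot: [3.141, -0.0, 0.389]
ft_force: [0.2, -0.3, 1.1]
opening: 0.227
grip_force: 30.0
```

Call:
arm_command(
  targets=[
    [0,0,0.2,0,0],
    [0,0,0.2,0,0],
  ],
)

```text
t: 20.35
eef_pos: [502.9, -35.1, 119.1]
tcp_rot: [3.141, -0.0, 0.389]
ft_force: [0.0, -0.3, 0.8]
opening: 0.227
grip_force: 30.0
```

Call:
arm_command(
  targets=[
    [0,0,0.2,0,0],
    [0,0,0.2,0,0],
  ],
)

```text
t: 20.55
eef_pos: [502.9, -35.0, 118.9]
tcp_rot: [3.141, -0.0, 0.389]
ft_force: [-0.6, -0.2, 1.8]
opening: 0.227
grip_force: 30.0
```

Run:
```python
from h import *
print(env.state()["eef_pos"].round(2),shift([493.1,-288.7,188.2]))
```

```text
[502.85 -35.04 118.93] [-105.2  231.   -69.3]
```

The second pass puts b at ≈119.7, so it stands about 2.2 mm high, which is about 100° of clockwise turn. Now the probe goes back to its stand.

Call:
arm_command(
  targets=[
    [0,0,-25,0,0],
    [0,0,-50,0,0],
    [-10,22,-69.3,0,0],
    [-25,55,-69.3,0,0],
    [-41,90,-69.3,0,0],
  ],
)

```text
t: 21.05
eef_pos: [499.0, -134.5, 188.8]
tcp_rot: [3.141, -0.001, 0.39]
ft_force: [1.8, -0.9, -1.2]
opening: 0.229
grip_force: 30.0
```

Call:
arm_command(
  targets=[
    [-16,35,0,0,0],
    [-32,70,0,0,0],
    [-48,105,0,0,0],
    [-59,130,0,0,0],
    [-64.2,141,0,0,0],
  ],
)

```text
t: 21.55
eef_pos: [492.6, -290.8, 187.7]
tcp_rot: [-3.141, 0.0, 0.387]
ft_force: [0.8, 0.5, -1.2]
opening: 0.225
grip_force: 30.0
```

Call:
arm_command(
  targets=[
    [0,0,0,0,0],
    [0,0,0,0,0],
    [0,0,0,0,0],
    [0,0,0,0,0],
  ],
)

```text
t: 21.95
eef_pos: [493.2, -287.6, 188.4]
tcp_rot: [3.142, -0.0, 0.39]
ft_force: [0.0, -0.8, -1.6]
opening: 0.226
grip_force: 30.0
```

Run:
```python
from h import *
s=cam("side");save(s,"ret.png",(180,150,340,330),3)
print(env.state()["eef_pos"].round(2),shift([493.1,-288.7,188.2]))
```

```text
[ 493.23 -287.73  188.39] [-0.5  0.8  0.2]
```

View pics/ret.png

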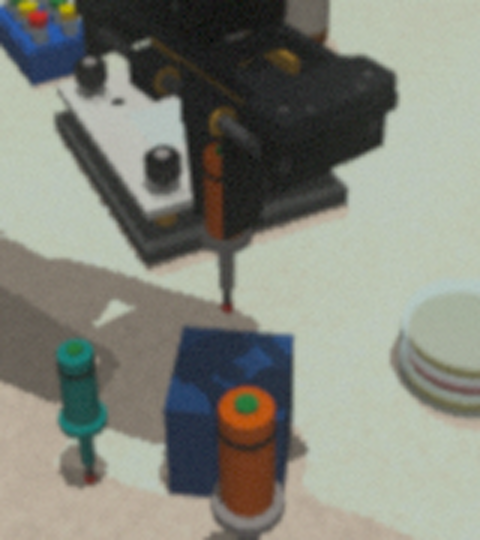

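The picture matches the one taken after lifting (red tip at (227,309)), so the probe is upright above the hole. I'll lower it.

Call:
arm_command(
  targets=[
    [-0.4,0.6,20,0,0],
    [-0.4,0.6,38,0,0],
    [-0.4,0.6,55,0,0],
    [-0.4,0.6,72,0,0],
    [-0.4,0.6,87,0,0],
  ],
)

```text
t: 22.5
eef_pos: [493.0, -288.8, 100.6]
tcp_rot: [-3.142, 0.0, 0.389]
ft_force: [-0.3, -0.1, -0.6]
opening: 0.223
grip_force: 30.0
```

Call:
arm_command(
  targets=[
    [0,0,5,0,0],
    [0,0,9,0,0],
    [0,0,11,0,0],
    [0,0,12,0,0],
    [0,0,12.5,0,0],
  ],
)

```text
t: 23.0
eef_pos: [493.1, -289.5, 89.2]
tcp_rot: [3.141, -0.0, 0.389]
ft_force: [-0.0, -0.2, -1.3]
opening: 0.23
grip_force: 30.0
```

Call:
arm_command(
  targets=[
    [0,0,0.5,0,0],
    [0,0,0.9,0,0],
    [0,0,0.9,0,0],
  ],
)

```text
t: 23.3
eef_pos: [493.0, -289.5, 88.3]
tcp_rot: [3.141, -0.0, 0.389]
ft_force: [-1.2, 0.8, 3.4]
opening: 0.225
grip_force: 30.0
```

The flange has met the stand (force +4.7 N). Release and rise.

Call:
arm_command(
  targets=[
    [0,0,0,0,0.35],
    [0,0,0,0,0.6],
    [0,0,0,0,0.6],
    [0,0,0,0,0.6],
    [0,0,0,0,0.6],
  ],
)

```text
t: 23.8
eef_pos: [492.9, -289.4, 87.8]
tcp_rot: [3.142, 0.0, 0.389]
ft_force: [0.2, -0.2, -0.1]
opening: 0.575
grip_force: 0.0
```

Call:
arm_command(
  targets=[
    [0,0,-15,0,0.6],
    [0,0,-35,0,0.6],
    [0,0,-60,0,0.6],
    [0,0,-80,0,0.6],
    [0,0,-90,0,0.6],
  ],
)

```text
t: 24.3
eef_pos: [493.3, -289.6, 179.5]
tcp_rot: [3.14, -0.001, 0.389]
ft_force: [0.5, 0.1, -0.5]
opening: 0.6
grip_force: 0.0
```

Run:
```python
from h import *
s=cam("side");t=cam("top");save(s,"home.png",(180,150,340,330),3)
f=cv2.cvtColor(s["frame"],cv2.COLOR_RGB2HSV)[240:285,245:275]
n,l,st,ce=cv2.connectedComponentsWithStats(cv2.inRange(f,np.array((35,80,40)),np.array((80,255,255))));print(ce[1:]+[245,240],st[1:,4])
print(env.state()["eef_pos"].round(2),env.state()["joints"].round(3),shift([495.3,-63.9,130]))
```

```text
[[255.36363636 248.09090909]
 [261.83333333 283.11111111]] [11 18]
[ 493.23 -289.6   178.8 ] [-0.646  0.454  1.734 -0.     0.951  0.536] [  87.5 -208.1   48.8]
```

View pics/home.png

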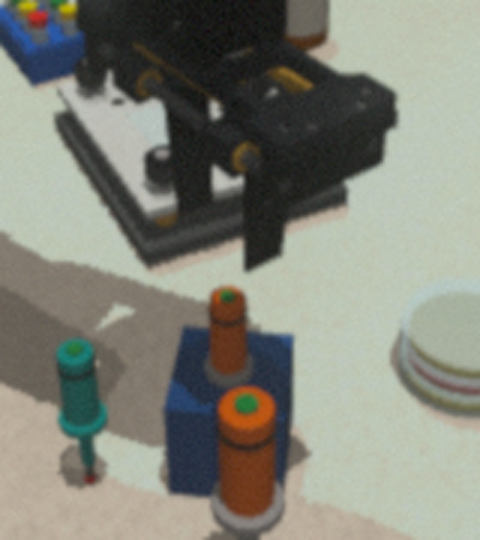

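The probe is home and upright, with its flange on the stand and its cap at (229,296) in the crop, as it was originally. Next I'll go over knob b and pre-rotate -100°.

Call:
arm_command(
  targets=[
    [15,-35,0,0,0.6],
    [30,-71,0,0,0.6],
    [45,-107,0,0,0.6],
    [60,-143,10,0,0.6],
    [74,-176,20,0,0.6],
  ],
)

```text
t: 24.9
eef_pos: [494.0, -96.8, 156.7]
tcp_rot: [-3.141, 0.001, 0.389]
ft_force: [1.0, -0.1, -0.6]
opening: 0.601
grip_force: 0.0
```

Call:
arm_command(
  targets=[
    [13.5,-32,15,-8,0.6],
    [13.5,-32,25,-16,0.6],
    [13.5,-32,30,-24,0.6],
    [13.5,-32,30,-32,0.6],
    [13.5,-32,30,-40,0.6],
  ],
)

```text
t: 25.4
eef_pos: [494.4, -63.4, 126.5]
tcp_rot: [-3.139, 0.001, 1.093]
ft_force: [-0.3, -0.5, 0.0]
opening: 0.597
grip_force: 0.0
```

Call:
arm_command(
  targets=[
    [0,0,0,-8,0.6],
    [0,0,0,-16,0.6],
    [0,0,0,-24,0.6],
    [0,0,0,-32,0.6],
    [0,0,0,-40,0.6],
  ],
)

```text
t: 25.9
eef_pos: [494.5, -63.6, 126.7]
tcp_rot: [-3.14, -0.001, 1.791]
ft_force: [-0.2, -0.3, 0.2]
opening: 0.603
grip_force: 0.0
```

Call:
arm_command(
  targets=[
    [0,0,0,-8,0.6],
    [0,0,0,-16,0.6],
    [0,0,0,-20,0.6],
    [0,0,0,-20,0.6],
    [0,0,0,-20,0.6],
  ],
)

```text
t: 26.4
eef_pos: [494.7, -63.7, 127.1]
tcp_rot: [-3.141, -0.001, 2.132]
ft_force: [-0.7, 0.2, 0.3]
opening: 0.602
grip_force: 0.0
```

Run:
```python
from h import *
s=cam("side");save(s,"knob.png",(190,120,310,230),5)
st=env.state();print(st["eef_pos"].round(2),st["tcp_rot"].round(3),st["joints"].round(3),st["moment"].round(3),shift([495.2,-64,60.5]))
```

```text
[494.77 -63.65 127.26] [-3.141e+00 -1.000e-03  2.132e+00] [-0.26   0.433  1.959 -0.     0.75  -0.822] [-0.044 -0.112 -0.01 ] [-0.5  0.2 66.8]
```

View pics/knob.png

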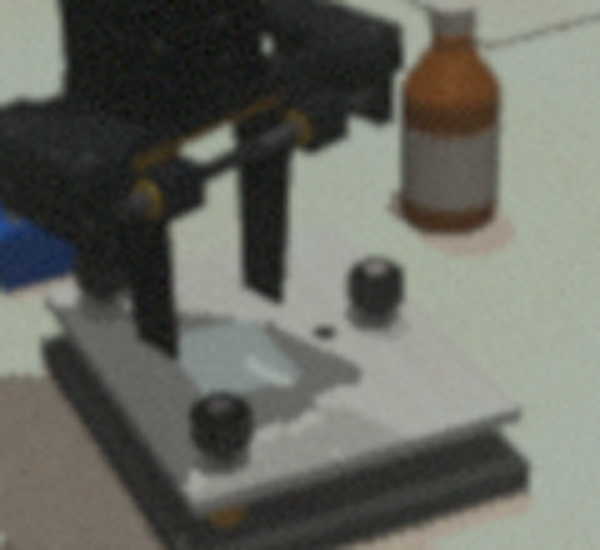

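The fingers straddle knob b's axis at z=127 (in the picture above the plate, knob b at (221,428)), and the bottle is well clear. Descend and grip.

Call:
arm_command(
  targets=[
    [-0.4,0.2,20,0,0.6],
    [-0.4,0.2,40,0,0.6],
    [-0.4,0.2,55,0,0.6],
    [-0.4,0.2,64,0,0.6],
    [-0.4,0.2,66.5,0,0.6],
  ],
)

```text
t: 26.95
eef_pos: [495.1, -63.9, 60.5]
tcp_rot: [-3.141, -0.001, 2.133]
ft_force: [0.2, -0.0, 0.5]
opening: 0.6
grip_force: 0.0
```

Call:
arm_command(
  targets=[
    [0,0,0,0,0.6],
    [0,0,0,0,0.6],
    [0,0,0,0,0.4],
    [0,0,0,0,0.35],
    [0,0,0,0,0.3],
  ],
)

```text
t: 27.45
eef_pos: [495.5, -64.0, 61.6]
tcp_rot: [3.141, 0.0, 2.134]
ft_force: [-0.6, 0.3, -0.3]
opening: 0.405
grip_force: 0.0
```

Call:
arm_command(
  targets=[
    [0,0,0,0,0.2],
    [0,0,0,0,0.1],
    [0,0,0,0,0],
    [0,0,0,0,0],
    [0,0,0,0,0],
  ],
)

```text
t: 27.95
eef_pos: [494.9, -64.2, 61.4]
tcp_rot: [-3.141, -0.0, 2.134]
ft_force: [-3.3, -4.0, 4.2]
opening: 0.288
grip_force: 30.0
```

Run:
```python
from h import *
st=env.state();print({k:np.round(st[k],3) for k in("t","eef_pos","tcp_rot","joints","ft_force","moment","opening","grip_force")})
```

```text
{'t': np.float64(27.95), 'eef_pos': array([494.875, -64.235,  61.437]), 'tcp_rot': array([-3.141, -0.   ,  2.134]), 'joints': array([-2.610e-01,  5.420e-01,  2.011e+00, -1.000e-03,  5.890e-01,
       -8.240e-01]), 'ft_force': array([-3.272, -4.04 ,  4.208]), 'moment': array([-0.627,  0.472, -0.007]), 'opening': np.float64(0.288), 'grip_force': np.float64(30.001)}
```

Call:
arm_command(
  targets=[
    [0,0,0.15,6.7,0],
    [0,0,0.3,13.4,0],
    [0,0,0.45,20,0],
    [0,0,0.6,26.7,0],
    [0,0,0.73,33.3,0],
  ],
)

```text
t: 28.45
eef_pos: [495.7, -64.1, 60.8]
tcp_rot: [3.141, 0.0, 1.548]
ft_force: [1.2, 0.3, 0.8]
opening: 0.289
grip_force: 30.0
```

Run:
```python
from h import *
st=env.state();print({k:np.round(st[k],3) for k in("t","eef_pos","tcp_rot","ft_force","moment","opening","grip_force")})
```

```text
{'t': np.float64(28.45), 'eef_pos': array([495.745, -64.134,  60.795]), 'tcp_rot': array([3.141, 0.   , 1.548]), 'ft_force': array([1.155, 0.338, 0.807]), 'moment': array([-0.084, -0.368,  0.094]), 'opening': np.float64(0.289), 'grip_force': np.float64(29.997)}
```

The moment about z is 0.094 N m, so the knob turns with the grip. Continue.

Call:
arm_command(
  targets=[
    [0,0,0.15,6.7,0],
    [0,0,0.3,13.4,0],
    [0,0,0.45,20,0],
    [0,0,0.6,26.7,0],
    [0,0,0.73,33.3,0],
  ],
)

```text
t: 28.95
eef_pos: [496.6, -64.4, 60.1]
tcp_rot: [3.139, -0.001, 0.967]
ft_force: [3.5, -3.5, -3.5]
opening: 0.287
grip_force: 30.0
```

Call:
arm_command(
  targets=[
    [0,0,0.15,6.7,0],
    [0,0,0.3,13.4,0],
    [0,0,0.45,20,0],
    [0,0,0.6,26.7,0],
    [0,0,0.73,33.4,0],
  ],
)

```text
t: 29.45
eef_pos: [497.1, -65.1, 59.4]
tcp_rot: [3.138, -0.003, 0.385]
ft_force: [5.7, -8.5, -4.3]
opening: 0.287
grip_force: 30.0
```

Call:
arm_command(
  targets=[
    [0,0,0,0,0],
    [0,0,0,0,0],
    [0,0,0,0,0],
    [0,0,0,0,0],
  ],
)

```text
t: 29.85
eef_pos: [497.1, -65.1, 59.4]
tcp_rot: [3.138, -0.003, 0.389]
ft_force: [4.7, -7.4, -3.6]
opening: 0.287
grip_force: 30.0
```

Run:
```python
from h import *
st=env.state();print({k:np.round(st[k],3) for k in("t","eef_pos","tcp_rot","ft_force","moment","opening","grip_force")})
```

```text
{'t': np.float64(29.85), 'eef_pos': array([497.117, -65.079,  59.398]), 'tcp_rot': array([ 3.138e+00, -3.000e-03,  3.890e-01]), 'ft_force': array([ 4.654, -7.408, -3.635]), 'moment': array([-1.482, -1.003, -0.07 ]), 'opening': np.float64(0.287), 'grip_force': np.float64(30.0)}
```

The yaw went from 2.134 to 0.389 (1.745 rad clockwise, 2.22 mm) and the TCP followed the knob's axis consistently, so there was no slip. Release and withdraw.

Call:
arm_command(
  targets=[
    [0,0,0,0,0.4],
    [0,0,0,0,0.6],
    [0,0,0,0,0.6],
    [0,0,0,0,0.6],
    [0,0,0,0,0.6],
  ],
)

```text
t: 30.35
eef_pos: [495.3, -63.9, 59.1]
tcp_rot: [-3.142, 0.0, 0.389]
ft_force: [0.5, -0.0, 0.2]
opening: 0.588
grip_force: 0.0
```

Call:
arm_command(
  targets=[
    [0,0,-15,0,0.6],
    [0,0,-40,0,0.6],
    [0,0,-70,0,0.6],
    [0,0,-100,0,0.6],
    [0,0,-130,0,0.6],
  ],
)

```text
t: 30.85
eef_pos: [495.1, -63.8, 190.3]
tcp_rot: [-3.142, 0.0, 0.389]
ft_force: [0.6, -0.5, -0.0]
opening: 0.599
grip_force: 0.0
```

Call:
arm_command(
  targets=[
    [-20,30,0,0,0.6],
    [-40,65,0,0,0.6],
    [-60,100,0,0,0.6],
    [-70,130,0,0,0.6],
    [-70,130,0,0,0.6],
  ],
)

```text
t: 31.35
eef_pos: [479.9, -213.9, 189.0]
tcp_rot: [3.141, -0.0, 0.386]
ft_force: [1.8, 0.5, 0.5]
opening: 0.599
grip_force: 0.0
```

Run:
```python
from h import *
s=cam("side");save(s,"end.png",s=1.5)
print(env.state()["t"],env.state()["eef_pos"].round(1))
```

```text
31.4 [ 479.6 -212.1  188.9]
```

View pics/end.png

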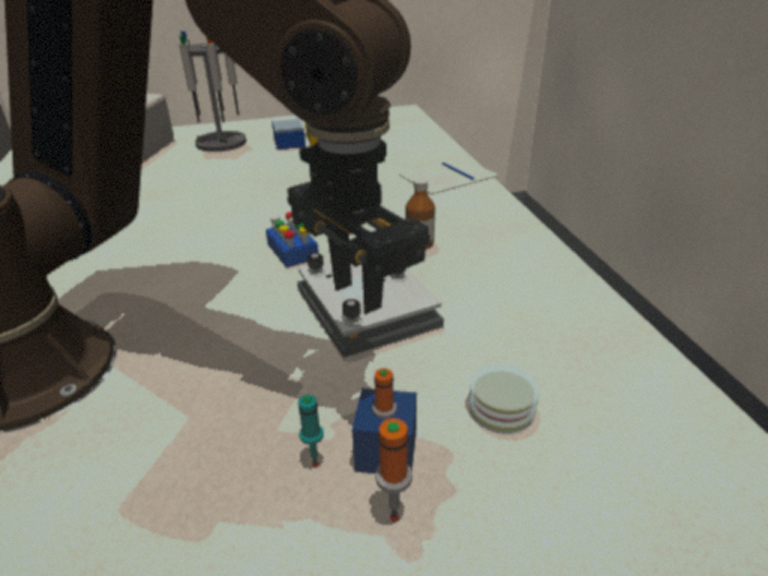

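The probe is home at (384,390). The rack, bottle, dishes and both look-alikes are where they were, and the gripper hangs free. I'm handing the job in.

```bash
python3 -c "
from cell import env
print(env.job_done())"
```

```text
the job is handed in; nothing more can be done
None
```

Corner b was about 2.2 mm high; I put the probe back in its stand, turned thumbscrew b 1.745 rad clockwise (2.22 mm), left a and c alone, and handed the job in at about 31 s — no verdict came back, and the plate was not felt again after the turn.

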